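# Level a rocking cutting board with its screw foot

## Task

The walnut cutting board rocks because the adjustable foot under its front right corner hangs clear of the counter. Turn the bar knob above that foot clockwise until the foot presses firmly on the counter and the board stands steady on all four feet, but stop before it jacks another foot up. Leave the board, the things on it and the things around it where they are.

Things in the scene. Friction and masses are not known exactly. Their poses are not given: they have to be found in the camera images.
- board: Walnut cutting board 340 (x) x 500 (y) x 35 thick, 3.2 kg, loose, top 75 above the counter. Origin: its centre in plan, level with the fixed feet's undersides. -x is the front edge (robot side), +y its left. Feet at x = +-130, y = +-210: three fixed rubber ones, 44 diameter, 40 high, and the screw foot front right (-130, -210).
- knob (a joint): Turn of the knob, rad, clockwise from above positive; starts 0 to 1.5, stops at -0.3 and 8.5. Clockwise lowers the foot 2 mm per rad; the knob keeps its height and stays where left (friction 0.12 N m). The pad touches the counter at about 2.75; beyond, its spring is squeezed 2 mm per rad (at 3.7 about 7 N). The spring bottoms at about 4.75; beyond, another foot is jacked up.
- knob_bar (a point): On the turning axis over the screw foot, at mid-height of the knob's grip bar, 33 above the board's top. Bar: dark steel, 18 wide, 34 high, flat upright sides, along this point's x: long arm 60 from the axis to +x, short arm 35 to -x. z up. At joint value 0 the long arm is 2.4 rad anticlockwise from the board's +x. A 44 diameter hub lies below the bar.
- pad: Round rubber pad of the screw foot, 50 diameter, 16 high, under the board's front right corner; origin at the centre of its underside. It hangs on a spring of 4 N/mm with 4 mm of travel.
- oven: Blue enamel Dutch oven with its lid on, 216 diameter, 148 high, about 4 kg, on the left half of the board. Origin: centre of its underside. Stays put.
- jar: Glass jar, 92 diameter, 121 high, lid clamped on, near the back of the board. Origin: centre of its underside. Stays put.
- banneton: Round cane proving basket upside down, 165 diameter, 73 high, at the back right of the board. Origin: centre of its underside. Stays put.
- spatula: Spatula, 255 long, 50 wide, 12 high, lying along the front left of the board. Origin: under its middle. Stays put.
- mug: White mug, 80 diameter, 90 high, on the counter right of the board. Origin: centre of its underside. Stays put.
- mill: Turned wooden pepper mill, 58 diameter, 178 high, on the counter right of the board. Origin: centre of its underside. Stays put.
- bowl: White bowl, 150 diameter, 70 high, on the counter left of the board. Origin: centre of its underside. Stays put.

How it is judged:
By the outcome, as a careful person would: the job done as asked, in the order asked, and still so for the second after the job is handed in, with the robot touching nothing.
It also fails if it takes over 48 s, if anything falls off the work surface, if the arm or the gripper's body presses on something with over 40 N, if the wrist force passes 120 N, or if a joint passes its speed limit or range.

## Robot

A 6-joint arm with a two-finger parallel gripper is mounted at the origin on the work surface. World frame = base frame: x ahead of the robot, y to its left, z up, the work surface at z = 0. Lengths are in m, angles in rad, forces in N, time in s.
With the tool pointing down it reaches from about 0.375 to 0.9 m from the base axis. Payload 3.1 kg.
Tool frame: the origin (TCP) lies at the very end of the fingers, on their centre line; the grasp point (between the pads) lies 19 mm behind it (manip.hold_point_z is the distance from the TCP to the grasp point, in m); y points along the fingers, z is the direction in which the jaws open and shut, and the axes are right-handed (so a half turn about y gives the same grasp; the last joint's range is limited). The gripper opens to 85 mm and grips with 20 to 120 N. Pads are 22 mm wide; open, the fingers measure 114 mm over their backs; the gripper's body (76 mm by 85 mm) begins 54 mm behind the grasp point. The pads swing forward as they close: fully open they stand 13 mm farther back than shut.
Start: joints at [0.951, 0.527, 1.433, -0, 1.181, -0.178], TCP at [0.267, 0.565, 0.196] pointing down, gripper open.
Joint ranges: [-3.08, 3.08], [-0.75, 2.2], [0.22, 2.44], [-1.43, 4.57], [0, 2.65], [-2.85, 2.85]. Speed limits (rad/s): [2.79, 2.79, 3.14, 3.14, 3.14, 3.14].

## Interface

Orientations are given as a unit quaternion [x, y, z, w].
In Python, from station import manip, eyes, workorder gives the robot as it stands. The module is installed in compiled form; this text tells all that it offers.
- The arm moves only by the shell command python3 -m jog 'ROWS' [OPENING] [FORCE]. ROWS is JSON, a list of rows, each a list of 2 entries, a list of its own where there are three numbers: the shift along the tool's x, y, z in cm, then the turn about the tool's y in rad. A call has 1 to 20 rows; each row is the pose to reach, as a shift and turn from the pose commanded when the call began, along the tool's axes at that moment; what a row does not reach only later rows make up. A row lasts 1/12 s, in which the tool goes at most 41.7 mm and 7.16 degrees, less where a joint would pass 70% of its speed; a pose out of reach is approached as far as the arm can. A call with a gripper value outside its range is refused whole. OPENING is the finger opening in cm, from 0 to 8.54, set as the call begins (- or left out, the last holds). The fingers move at their own pace and stop on an object; FORCE is the grip in N (left out, the last holds). Time passes only in rows, so rows that repeat a pose let the fingers close. It gives the time, the measured TCP pose, the force and the opening at its end, in the units of the state.
- manip.sense(): the state, without advancing time (a new reading comes with each control period).
- eyes.snapshot(name): name is "scene" or "side" or "wrist"; returns a dict with "frame" (400x640x3 uint8, red, green, blue), "vfov" (degrees; the focal length in pixels is half the picture's height over the tangent of half this angle, whatever the lens; pixels are square), "cx", "cy" (the principal point, pixels), "rvec" (rotation vector, rad) and "tvec" (3), from world to camera coordinates, as OpenCV has them. Camera axes: x right, y down, z forward; pixel columns grow to the right and rows downward; lengths in m; the calibration is good to about 2 mm. A picture is of the moment at which its call begins. There is no depth.
- workorder.sign_off(): hands the job in, once; it reports no verdict.
The state is a dict: "t": time; "q": joint angles; "qd": joint speeds; "tau": joint torques, N m; "tcp_pos": TCP position; "tool_rot": TCP orientation; "force": force on the tool from outside, world axes, zero at the start; "ft_torque": the same for the moment, N m; "finger_gap": opening from 0.0 (shut) to 1.0 (fully open).
Only numpy, scipy, OpenCV 4.12 (cv2) and the standard library are available. Lean on these libraries where they do the work, as an engineer would, in place of code of your own. Each camera call takes 0.05 s, during which the arm holds its last target. There are 200 camera calls.

## Working session

There is one attempt and no reset: what is moved stays moved. The work goes in short steps, Python scripts to look and compute and a shell command to move; the robot and the scene stay as the last step left them, time stands still between calls to the robot, and variables do not carry over. Pictures are saved under pics/ and viewed, about 8 in all and at most 12, crops included, and the job is handed in when it is done.

```bash
mkdir -p pics; cat > h.py <<'E'
from station import manip, eyes, workorder
import numpy as np, cv2
from scipy.spatial.transform import Rotation as R
def cam(n):
    s=eyes.snapshot(n); f=200/np.tan(np.radians(s["vfov"])/2)
    s["K"]=np.array([[f,0,s["cx"]],[0,f,s["cy"]],[0,0,1]]);s["R"]=R.from_rotvec(np.ravel(s["rvec"])).as_matrix();s["t"]=np.ravel(s["tvec"]);return s
def ray(s,uv):
    d=s["R"].T@np.linalg.inv(s["K"])@np.array([*uv,1.]); return -s["R"].T@s["t"],d
def onz(s,uv,z):
    o,d=ray(s,uv); return o+d*(z-o[2])/d[2]
def proj(s,p):
    c=s["K"]@(s["R"]@np.array(p)+s["t"]); return c[:2]/c[2]
def save(s,n,crop=None,k=1):
    im=s["frame"][:,:,::-1]
    if crop: im=im[crop[1]:crop[3],crop[0]:crop[2]]
    cv2.imwrite("pics/"+n,cv2.resize(im,None,fx=k,fy=k,interpolation=cv2.INTER_CUBIC))
E
python3 - <<'E'
from h import *
import pickle
for n in("scene","side"):
    s=cam(n);save(s,n+"0.png");pickle.dump(s,open(n+"0.pkl","wb"));print(n,s["K"][0,0],-s["R"].T@s["t"],s["R"][2])
st=manip.sense();print(st,manip.hold_point_z,R.from_quat(st["tool_rot"]).as_matrix())
E
```

```text
scene 368.85051249520745 [ 1.52121415 -0.02929928  0.9660183 ] [-0.72514713  0.07439813 -0.68456304]
side 486.220872106298 [0.59025368 1.09915878 1.38908443] [ 0.00894728 -0.62164817 -0.78324549]
{'t': 0.1, 'q': array([ 9.50500302e-01,  5.28401242e-01,  1.43377075e+00,  6.94628616e-06,
        1.18140551e+00, -1.78483588e-01]), 'qd': array([-9.47318922e-04, -2.17515715e-03, -1.77530793e-03, -5.97278125e-05,
        1.58755886e-03, -1.46142598e-03]), 'tau': array([-3.86081701e-04, -4.43304563e+01, -1.78586125e+01, -2.35029765e-04,
        3.86958549e-03,  3.79532523e-06]), 'tcp_pos': array([0.26677799, 0.56441528, 0.1950154 ]), 'tool_rot': array([ 0.69056867, -0.15521274,  0.15466279, -0.6892774 ]), 'force': array([-0.12164937, -0.14956743, -0.36999514]), 'ft_torque': array([0.02889739, 0.02300366, 0.00579628]), 'finger_gap': 0.9994345468573061} 0.0187 [[ 9.03976851e-01 -1.15897401e-03  4.27579828e-01]
 [-4.27581248e-01 -1.61134849e-03  9.03975486e-01]
 [-3.58703989e-04 -9.99998030e-01 -1.95217729e-03]]
```

View pics/scene0.png

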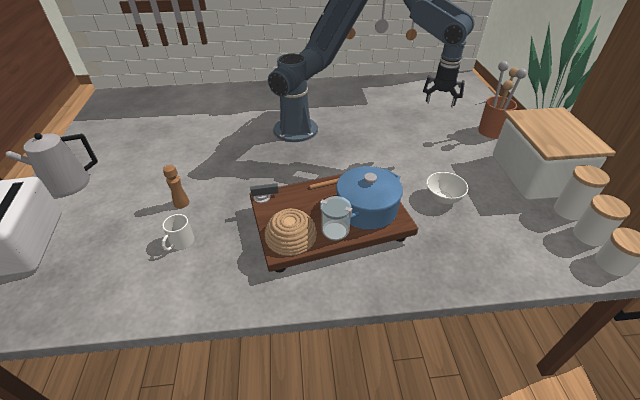

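View pics/side0.png

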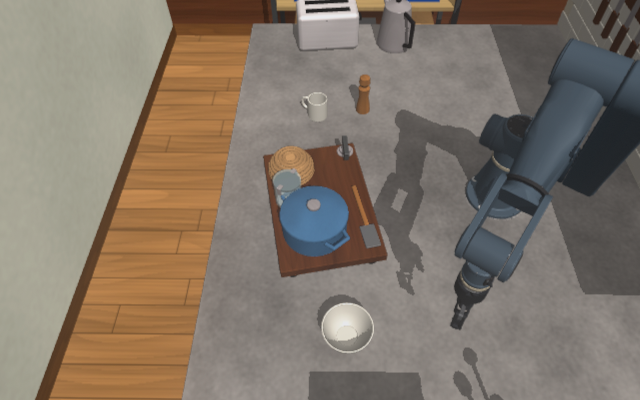

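Scene view: knob at about (264,190), with the board's near corners around (265,265) and (415,235). Side view: knob at (345,148). The mill and mug stand off to the right. Next I'll zoom in on the knob.

```bash
python3 - <<'E'
import pickle;from h import *
a=pickle.load(open("scene0.pkl","rb"));b=pickle.load(open("side0.pkl","rb"))
A=cv2.resize(np.ascontiguousarray(a["frame"][165:285,240:425,::-1]),(740,480),interpolation=cv2.INTER_CUBIC)[:, :400]
B=cv2.resize(np.ascontiguousarray(b["frame"][125:285,255:395,::-1]),(400,457),interpolation=cv2.INTER_CUBIC)
B=cv2.copyMakeBorder(B,0,23,0,0,0)
cv2.imwrite("pics/z.png",np.hstack([A,B]))
print("corner guesses side", [onz(b,p,.075) for p in((263,152),(355,145),(384,257),(282,272))])
E
```

```text
corner guesses side [array([ 0.84503683, -0.13538779,  0.075     ]), array([ 0.50384052, -0.17394252,  0.075     ]), array([0.42531089, 0.30994943, 0.075     ]), array([0.74029509, 0.36577334, 0.075     ])]
```

View pics/z.png

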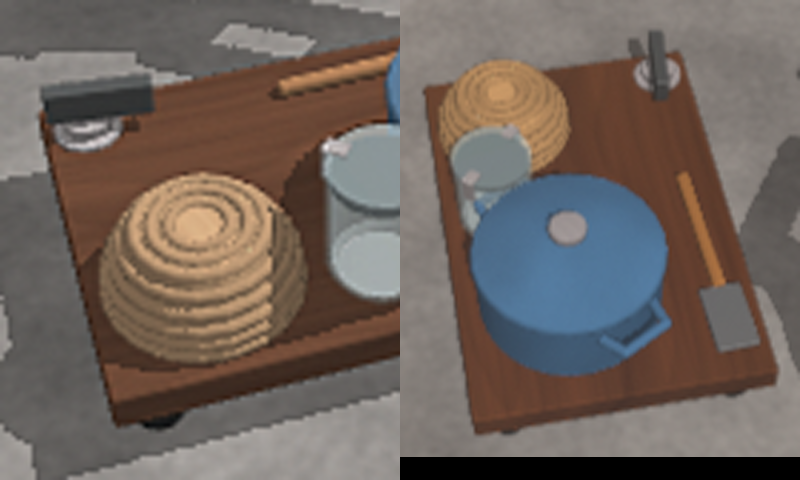

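```bash
python3 - <<'E'
import pickle;from h import *
a=pickle.load(open("scene0.pkl","rb"));b=pickle.load(open("side0.pkl","rb"))
for s,n,t,h in((b,"side",[(344.6,136.5),(346.2,159.5)],(344.8,151)),(a,"scene",[(250.5,187.5),(278,184)],(262,197.5))):
    P=[onz(s,p,.125) for p in t];d=P[1]-P[0];print(n,P,np.linalg.norm(d),np.arctan2(d[1],d[0]),"hub",onz(s,h,.083))
print("scene corners",[onz(a,p,.075) for p in((250,194),(268,260),(417,227))])
# board fit: hand corners side (FR,FL) -> yaw
for c in((355,145),(384,257)):print(onz(b,c,.075))
E
```

```text
side [array([ 0.54407291, -0.16825925,  0.125     ]), array([ 0.53976217, -0.05472956,  0.125     ])] 0.11361150075872499 1.6087482586726127 hub [ 0.54266533 -0.13529347  0.083     ]
scene [array([ 0.54799849, -0.17449709,  0.125     ]), array([ 0.53987878, -0.07990039,  0.125     ])] 0.09494453721774114 1.6564214901908187 hub [ 0.55732012 -0.13976243  0.083     ]
scene corners [array([ 0.52541049, -0.183715  ,  0.075     ]), array([ 0.8273047, -0.1197241,  0.075    ]), array([0.74545884, 0.36323393, 0.075     ])]
[ 0.50384052 -0.17394252  0.075     ]
[0.42531089 0.30994943 0.075     ]
```

```bash
python3 -m jog '[[[0,-6,0],0],[[3,-8,-2.5],0.05],[[6,-8,-5],0.1],[[9,-8,-8],0.16],[[12,-8,-11],0.22],[[15,-8,-14],0.28],[[18,-8,-16.5],0.34],[[21,-8,-19.5],0.4],[[24,-8,-22.5],0.46],[[27,-8,-25],0.52],[[30,-8,-28],0.58],[[33,-8,-31],0.64],[[36,-8,-33.5],0.7],[[39,-8,-36.5],0.76],[[42,-8,-39],0.82],[[45,-8,-42],0.88],[[48,-8,-45],0.94],[[51,-8,-47.5],1.0],[[53.5,-8,-50],1.06],[[55.2,-8,-51.5],1.06]]' 8.5 30
python3 -m jog '[[[0,2,0],0],[[0,3,0],0],[[0,3,0],0],[[0,3,0],0]]'
python3 - <<'E'
from h import *
import pickle
s=cam("wrist");save(s,"w1.png");pickle.dump(s,open("w1.pkl","wb"))
st=manip.sense();print(st["q"],st["tcp_pos"],R.from_quat(st["tool_rot"]).as_matrix().round(3).tolist(),st["force"],-s["R"].T@s["t"])
E
```

```text
t: 1.77
tcp_pos: [0.5469, -0.1407, 0.2754]
tool_rot: [0.516, -0.483, 0.484, -0.515]
force: [0.3, 0.3, 0.0]
finger_gap: 0.994
t: 2.1
tcp_pos: [0.5448, -0.1354, 0.2449]
tool_rot: [0.517, -0.483, 0.481, -0.517]
force: [-0.1, 0.2, 0.3]
finger_gap: 0.995
[-4.42405634e-01  3.87204412e-01  1.53120597e+00  1.64567563e-04
  1.22432169e+00 -5.12570597e-01] [ 0.54554373 -0.1355545   0.24585933] [[0.07, -0.001, 0.998], [-0.998, 0.001, 0.07], [-0.001, -1.0, -0.001]] [-0.06989847  0.55189228  0.24126047] [ 0.54011917 -0.07114149  0.42306196]
```

View pics/w1.png

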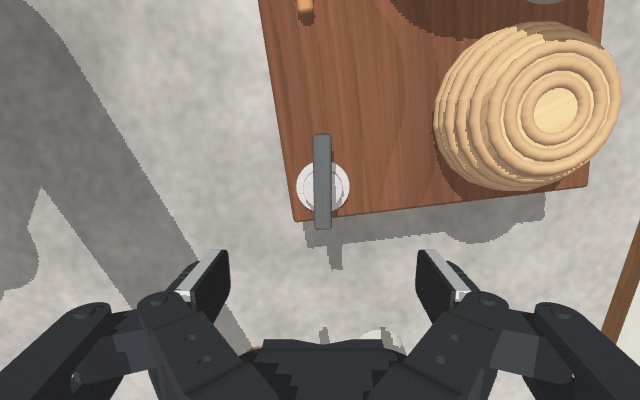

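Wrist view: bar runs from (322,134) (long end) to (323,229), with the hub ring centred at about (323,186). The banneton is well clear at the right.

```bash
python3 - <<'E'
from h import *
import pickle
s=pickle.load(open("w1.pkl","rb"));f=s["frame"].astype(int)
m=((f.max(2)-f.min(2)<14)&(f.mean(2)<125)).astype(np.uint8);m[:125]=0;m[240:]=0;m[:,:300]=0;m[:,345:]=0
n,l,st,c=cv2.connectedComponentsWithStats(m);i=1+st[1:,4].argmax();print(st[i])
pts=np.argwhere(l==i)[:,::-1].astype(np.float32);r=cv2.minAreaRect(pts);bx=cv2.boxPoints(r);print(r,bx.tolist())
for p in ((322,134),(323,229)):print(onz(s,p,.125))
print("box@.125",[onz(s,p,.125).round(4).tolist() for p in bx]);print("hub",onz(s,(323,186),.088),onz(s,(323,186),.08))
P=[onz(s,p,.075) for p in((294,221),(587,186),(258,0))];print(P,[np.arctan2(*(P[k]-P[0])[1::-1]) for k in(1,2)])
E
```

```text
[ 305  134   40  106 2295]
((324.5, 186.5), (105.0, 39.0), 90.0) [[305.0, 134.0], [344.0, 134.0], [344.0, 239.0], [305.0, 239.0]]
[ 0.5397407  -0.08559807  0.125     ]
[ 0.54733619 -0.17924726  0.125     ]
box@.125 [[0.5239, -0.0867, 0.125], [0.5602, -0.0841, 0.125], [0.5695, -0.1885, 0.125], [0.5298, -0.1914, 0.125]]
hub [ 0.54469042 -0.14286863  0.088     ] [ 0.54479957 -0.1445812   0.08      ]
[array([ 0.51391254, -0.18989663,  0.075     ]), array([ 0.84356516, -0.12433637,  0.075     ]), array([0.46792952, 0.0359687 , 0.075     ])] [np.float64(0.19631534206695087), np.float64(1.7716375700939528)]
```

```bash
python3 -m jog '[[[0.9,3,-0.1],-0.01],[[0.9,6,-0.1],-0.01],[[0.9,9,-0.1],-0.01],[[0.9,11.5,-0.1],-0.01],[[0.9,13,-0.1],-0.01],[[0.9,14,-0.1],-0.01],[[0.9,14.8,-0.1],-0.01],[[0.9,14.8,-0.1],-0.01],[[0.9,14.8,-0.1],-0.01],[[0.9,14.8,-0.1],-0.01]]'
python3 - <<'E'
from h import *
s=cam("wrist");save(s,"w2.png");print(manip.sense()["tcp_pos"],manip.sense()["force"])
E
```

```text
t: 2.98
tcp_pos: [0.5466, -0.1459, 0.0992]
tool_rot: [-0.519, 0.479, -0.481, 0.52]
force: [0.6, -0.1, 0.2]
finger_gap: 0.992
[ 0.54665245 -0.14599104  0.09923444] [ 0.28673871 -0.61012454  0.72669729]
```

View pics/w2.png

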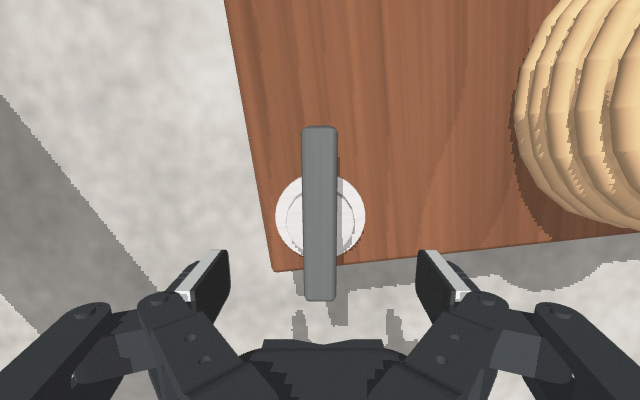

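The bar (320,126)–(320,300) lies midway between the pads. Before closing, I'll check along the bar by calibration.

```bash
python3 - <<'E'
from h import *
s=cam("wrist");t=manip.sense()["tcp_pos"];print(t,"tcp px",proj(s,t),proj(s,t+[0,0,.03]))
P=[onz(s,p,.125) for p in((320,127),(320,299))];d=P[1]-P[0];print(P,np.linalg.norm(d),P[1]-d/np.linalg.norm(d)*.035,np.arctan2(-d[1],-d[0]))
print("hub",onz(s,(320,217),.085))
E
```

```text
[ 0.5465011  -0.14600024  0.09913699] tcp px [323.4418506  228.51341048] [323.74388989 248.70058256]
[array([ 0.53985627, -0.08587666,  0.125     ]), array([ 0.54704591, -0.17785339,  0.125     ])] 0.09225730104482613 [ 0.54431835 -0.14295983  0.125     ] 1.6488057930197946
hub [ 0.54413778 -0.14345703  0.085     ]
```

```bash
python3 -m jog '[[[-0.25,0.3,-0.2],0],[[-0.25,0.3,-0.2],0],[[-0.25,0.3,-0.2],0]]'
python3 -m jog '[[[0,0,0],0],[[0,0,0],0],[[0,0,0],0],[[0,0,0],0],[[0,0,0],0],[[0,0,0],0],[[0,0,0],0],[[0,0,0],0],[[0,0,0],0],[[0,0,0],0],[[0,0,0],0],[[0,0,0],0]]' 0 35
```

```text
t: 3.33
tcp_pos: [0.5431, -0.1431, 0.095]
tool_rot: [0.519, -0.48, 0.48, -0.519]
force: [0.4, -0.0, 0.3]
finger_gap: 0.995
t: 4.33
tcp_pos: [0.5434, -0.1433, 0.0949]
tool_rot: [-0.519, 0.48, -0.48, 0.519]
force: [0.1, 0.5, -0.4]
finger_gap: -0.001
```

```bash
python3 - <<'E'
from h import *
s=cam("wrist");save(s,"w3.png");print(manip.sense()["finger_gap"],manip.sense()["force"],manip.sense()["tcp_pos"])
E
```

```text
-0.0007084699728604329 [ 1.08827192  0.34827041 -0.3836434 ] [ 0.54339605 -0.14330149  0.09488411]
```

View pics/w3.png

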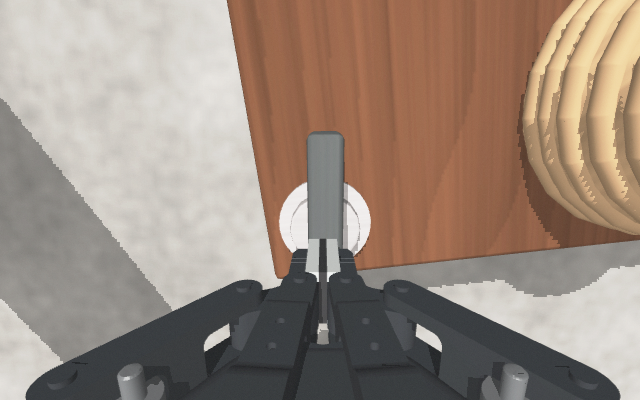

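The jaws shut fully without the bar between them, and the tips seem to sit above the bar. So I'll check where the fingertips really are against the reported TCP, using the outside cameras.

```bash
python3 - <<'E'
from h import *
import pickle
a=pickle.load(open("scene0.pkl","rb"));b=pickle.load(open("side0.pkl","rb"))
c=cam("scene");d=cam("side");t=manip.sense()["tcp_pos"]
t0=np.array([.2668,.5644,.195]);zd=np.array([.4276,.904,0])
def mk(s,P,k,w,h):
    p0=proj(s,P[0]);x,y=int(p0[0]-w/2),int(p0[1]-h/2)
    x=max(0,min(x,640-w));y=max(0,min(y,400-h))
    im=cv2.resize(np.ascontiguousarray(s["frame"][y:y+h,x:x+w,::-1]),None,fx=k,fy=k,interpolation=cv2.INTER_CUBIC)
    for p,col in zip(P,[(0,0,255),(0,255,0),(255,0,255),(255,0,255)]):
        u=(proj(s,p)-[x,y]+.5)*k;cv2.drawMarker(im,tuple(int(v) for v in u),col,cv2.MARKER_CROSS,9,1)
    return im
U=np.array([0,0,1.])
P0=[t0,t0+.04*U,t0+.013*U+zd*.05,t0+.013*U-zd*.05];P1=[t,t+.04*U,np.array([.5443,-.1435,.125])]
T=np.hstack([mk(s,P0,4,95,70) for s in(a,b)]);B=np.hstack([mk(s,P1,4,95,70) for s in(c,d)])
cv2.imwrite("pics/cmp.png",np.vstack([T,B]));print(manip.sense()["tcp_pos"])
E
```

```text
[ 0.54342137 -0.14327039  0.09490047]
```

View pics/cmp.png

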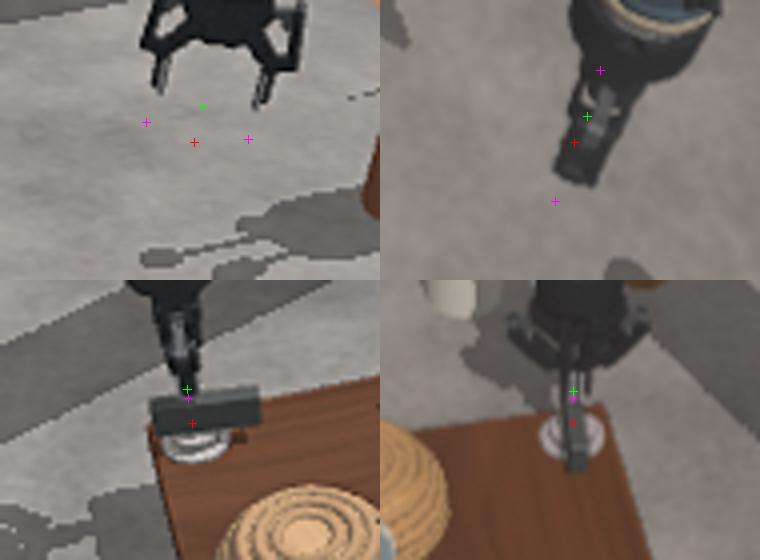

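Bottom panels: the reported TCP (red, (192,423)) lands mid-bar, but the actual fingertips end near +40 mm (green, (187,389)), just above the bar. The true tips are therefore about 35 mm above the reported TCP. I'll reopen, go 3.2 cm lower and close again.

```bash
python3 -m jog '[[[0,0,0],0],[[0,-0.5,0],0],[[0,-0.5,0.1],0],[[0,-0.5,0.1],0],[[0,-0.5,0.1],0],[[0,-0.5,0.1],0],[[0,-0.5,0.1],0],[[0,0.5,0.1],0],[[0,1.2,0.1],0],[[0,1.9,0.1],0],[[0,2.6,0.1],0],[[0,3.2,0.1],0],[[0,3.2,0.1],0],[[0,3.2,0.1],0]]' 6 35
python3 -m jog '[[[0,0,0],0],[[0,0,0],0],[[0,0,0],0],[[0,0,0],0],[[0,0,0],0],[[0,0,0],0],[[0,0,0],0],[[0,0,0],0],[[0,0,0],0],[[0,0,0],0]]' 0 35
```

```text
t: 5.65
tcp_pos: [0.544, -0.143, 0.0622]
tool_rot: [0.519, -0.48, 0.479, -0.519]
force: [0.3, -0.5, 0.1]
finger_gap: 0.7
t: 6.48
tcp_pos: [0.5448, -0.1433, 0.0634]
tool_rot: [-0.519, 0.479, -0.48, 0.52]
force: [-0.6, 0.4, 5.2]
finger_gap: 0.201
```

Gripped (17 mm), but the 5 N upward force suggests the tips press on the hub as they swing forward. I'll regrip 4 mm higher.

```bash
python3 -m jog '[[[0,0,0],0],[[0,0,0],0],[[0,-0.4,0],0],[[0,-0.4,0],0]]' 4 35
python3 -m jog '[[[0,0,0],0],[[0,0,0],0],[[0,0,0],0],[[0,0,0],0],[[0,0,0],0],[[0,0,0],0],[[0,0,0],0],[[0,0,0],0]]' 0 35
python3 -c "
from station import manip
s=manip.sense();print(s['q'],s['force'],s['ft_torque'])"
```

```text
t: 6.82
tcp_pos: [0.5444, -0.1433, 0.0671]
tool_rot: [0.519, -0.48, 0.48, -0.519]
force: [0.2, 0.0, -0.1]
finger_gap: 0.472
t: 7.48
tcp_pos: [0.5447, -0.1432, 0.067]
tool_rot: [-0.519, 0.48, -0.48, 0.519]
force: [2.2, 1.9, 1.9]
finger_gap: 0.202
[-4.55585749e-01  6.26457259e-01  1.69883163e+00  2.39500173e-04
  8.15646509e-01 -5.34760482e-01] [2.16251371 1.92701478 1.94869914] [ 0.1357254  -0.12778258  0.10149519]
```

```bash
python3 -m jog '[[[0,0,0],0.05],[[0,0,0],0.12],[[0,0,0],0.2],[[0,0,0],0.28],[[0,0,0],0.36],[[0,0,0],0.44],[[0,0,0],0.52],[[0,0,0],0.6],[[0,0,0],0.68],[[0,0,0],0.76],[[0,0,0],0.84],[[0,0,0],0.92],[[0,0,0],1.0],[[0,0,0],1.08],[[0,0,0],1.16],[[0,0,0],1.24],[[0,0,0],1.32],[[0,0,0],1.38],[[0,0,0],1.4],[[0,0,0],1.4]]'
python3 -c "
from station import manip
s=manip.sense();print(s['q'][5],s['force'],s['ft_torque'],s['tool_rot'])"
```

```text
t: 9.15
tcp_pos: [0.5456, -0.1438, 0.067]
tool_rot: [0.087, -0.701, 0.702, -0.089]
force: [4.5, -1.3, -1.3]
finger_gap: 0.205
0.8650821370244502 [ 4.5205454  -1.25099119 -1.29539077] [-0.04016385 -0.56311471 -0.11608395] [ 0.08721855 -0.70115605  0.70205009 -0.08887514]
```

Small loads, and the z moment of −0.12 N m matches the knob's friction. I'll carry on by 1.45 rad to about 3.8.

```bash
python3 -m jog '[[[0,0,0],0.05],[[0,0,0],0.12],[[0,0,0],0.2],[[0,0,0],0.28],[[0,0,0],0.36],[[0,0,0],0.44],[[0,0,0],0.52],[[0,0,0],0.6],[[0,0,0],0.68],[[0,0,0],0.76],[[0,0,0],0.84],[[0,0,0],0.92],[[0,0,0],1.0],[[0,0,0],1.08],[[0,0,0],1.16],[[0,0,0],1.24],[[0,0,0],1.32],[[0,0,0],1.4],[[0,0,0],1.45],[[0,0,0],1.45]]'
python3 -c "
from station import manip
from scipy.spatial.transform import Rotation as R
s=manip.sense();m=R.from_quat(s['tool_rot']).as_matrix();print(s['q'][5],s['force'],s['ft_torque'],m.round(3))"
```

```text
t: 10.82
tcp_pos: [0.5452, -0.1448, 0.0671]
tool_rot: [-0.4, -0.583, 0.584, 0.398]
force: [1.4, -4.6, -0.9]
finger_gap: 0.199
2.3152931028592336 [ 1.36765054 -4.61129067 -0.88928775] [-0.6403058  -0.34366691 -0.05952028] [[-0.362  0.002 -0.932]
 [ 0.932 -0.002 -0.362]
 [-0.003 -1.    -0.001]]
```

```bash
python3 -m jog '[[[0,0,0],0],[[0,0,0],0],[[0,0,0],0],[[0,0,0],0],[[0,0,0],0],[[0,0,0],0],[[0,-1,0],0],[[0,-3,0],0],[[0,-6,0],0],[[0,-9,0],0],[[0,-12,0],0],[[0,-15,0],0],[[0,-17,0],0],[[0,-17,0],0],[[0,-17,0],0],[[0,-17,0],0]]' 6 35
python3 - <<'E'
from h import *
import pickle
s=cam("wrist");pickle.dump(s,open("w4.pkl","wb"));c=cam("side")
im=np.full((400,800,3),0,np.uint8);im[:,:500]=s["frame"][:,100:600,::-1]
im[:,500:]=cv2.resize(np.ascontiguousarray(c["frame"][130:290,260:380,::-1]),(300,400),interpolation=cv2.INTER_CUBIC)
cv2.imwrite("pics/w4.png",im)
b=pickle.load(open("side0.pkl","rb"));
# board shift check: register the board's texture region against the start picture
for n,r in(("oven/spatula/board",(265,165,390,280)),):
    x0,y0,x1,y1=r;g=[cv2.cvtColor(q["frame"][y0:y1,x0:x1],cv2.COLOR_RGB2GRAY).astype(np.float32) for q in(b,c)]
    print(n,cv2.phaseCorrelate(*g),np.abs(g[0]-g[1]).mean())
E
```

```text
t: 12.15
tcp_pos: [0.5436, -0.1428, 0.2365]
tool_rot: [-0.399, -0.584, 0.584, 0.4]
force: [-1.0, 0.3, -0.9]
finger_gap: 0.705
oven/spatula/board ((0.439592666856349, -0.01704925426000159), 0.8748485811869303) 3.2426436
```

View pics/w4.png

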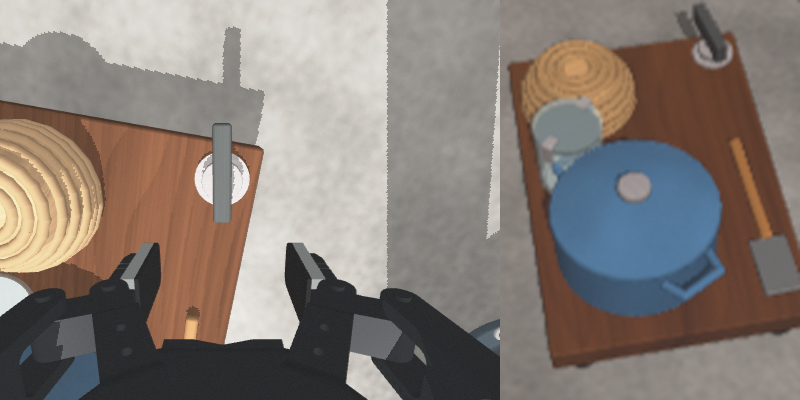

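The bar now runs from (322,123) (long end, now pointing off the right edge) to (322,222) in full-frame pixels, with the hub at (322,179). The board's near corner is at (363,148). Next I'll get the joint value from the bar relative to the board, and check for shifts.

```bash
python3 - <<'E'
from h import *
import pickle
s=pickle.load(open("w4.pkl","rb"))
w1=pickle.load(open("w1.pkl","rb"))
def yaw(s,p,q,z): d=onz(s,q,z)-onz(s,p,z);return np.arctan2(d[1],d[0])
by=yaw(s,(322,222),(322,123.5),.125)
e1=yaw(s,(363,148),(103,101.5),.075);e2=yaw(s,(363,148),(323,345),.075)-np.pi/2
print("bar",by,"board",e1,e2,"hub",onz(s,(322,179),.088),onz(w1,(323,186),.088),"corner",onz(s,(363,148),.075))
for y in(.165,e1,e2,.197):print(y,"joint",(2.4+y-by)%(2*np.pi))
b=pickle.load(open("side0.pkl","rb"));a=pickle.load(open("scene0.pkl","rb"));c=cam("side");d=cam("scene")
G=lambda q,r:cv2.cvtColor(q["frame"][r[1]:r[3],r[0]:r[2]],cv2.COLOR_RGB2GRAY).astype(np.float32)
for n,p,q,r in(("side oven",b,c,(285,190,350,255)),("side spatula",b,c,(345,180,385,262)),("side bann",b,c,(262,140,318,180)),("side mug",b,c,(300,85,335,125)),("scene bann",a,d,(255,200,325,268)),("scene oven+corner",a,d,(330,160,425,245)),("scene mill",a,d,(160,155,195,215))):
    x,y=p and (G(p,r),G(q,r));w=cv2.createHanningWindow(x.shape[::-1],cv2.CV_32F);print(n,np.round(cv2.phaseCorrelate(x,y,w)[0],2),np.abs(x-y).mean().round(2))
E
```

```text
bar -1.1996322854828942 board 0.19730652114598088 0.2018859888259401 hub [ 0.54428758 -0.14744106  0.088     ] [ 0.54469042 -0.14286863  0.088     ] corner [ 0.51457573 -0.19264115  0.075     ]
0.165 joint 3.764632285482894
0.19730652114598088 joint 3.7969388066288747
0.2018859888259401 joint 3.801518274308834
0.197 joint 3.796632285482894
side oven [-0.04 -0.05] 1.08
side spatula [0.05 0.01] 6.59
side bann [-0.08  0.06] 0.94
side mug [-0.14  0.4 ] 30.02
scene bann [-0.02  0.  ] 2.28
scene oven+corner [0.   0.01] 4.25
scene mill [-0.2  -0.45] 17.35
```

The joint reads 3.80 and the board and its load show no shift. I'll retract so the mug and mill come into view for a last check.

```bash
python3 -m jog '[[[0,-4,0],0],[[0,-8,0],0],[[0,-10,0],0],[[3,-10,0.3],0],[[6,-10,0.5],0],[[9,-10,0.8],0],[[12,-10,1],0],[[15,-10,1.2],0],[[18,-10,1.5],0],[[21,-10,1.8],0],[[24,-10,2],0],[[27,-10,2.3],0],[[30,-10,2.5],0],[[33,-10,2.8],0],[[36,-10,3],0],[[39,-10,3.3],0],[[41,-10,3.5],0],[[42,-10,3.6],0],[[42,-10,3.6],0],[[42,-10,3.6],0]]'
python3 - <<'E'
from h import *
import pickle
b=pickle.load(open("side0.pkl","rb"));a=pickle.load(open("scene0.pkl","rb"));c=cam("side");d=cam("scene")
G=lambda q,r:cv2.cvtColor(q["frame"][r[1]:r[3],r[0]:r[2]],cv2.COLOR_RGB2GRAY).astype(np.float32)
for n,p,q,r in(("side mug",b,c,(300,85,335,125)),("side mill",b,c,(350,65,378,120)),("scene mug",a,d,(155,210,198,255)),("scene mill",a,d,(160,155,195,215)),("scene bowl",a,d,(420,165,475,215)),("scene bann",a,d,(255,200,325,268))):
    x,y=G(p,r),G(q,r);w=cv2.createHanningWindow(x.shape[::-1],cv2.CV_32F);print(n,np.round(cv2.phaseCorrelate(x,y,w)[0],2),np.abs(x-y).mean().round(2))
save(d,"s5.png",(140,60,500,290),2)
print(manip.sense()["t"])
E
```

```text
t: 14.02
tcp_pos: [0.3671, 0.1777, 0.334]
tool_rot: [0.376, 0.604, -0.58, -0.396]
force: [0.3, -0.4, -0.7]
finger_gap: 0.698
side mug [ 0.03 -0.06] 1.03
side mill [0.09 0.04] 14.86
scene mug [0.52 0.57] 6.35
scene mill [0.1  0.36] 33.18
scene bowl [0.   0.01] 0.43
scene bann [-0.01 -0.01] 0.54
14.1167
```

View pics/s5.png

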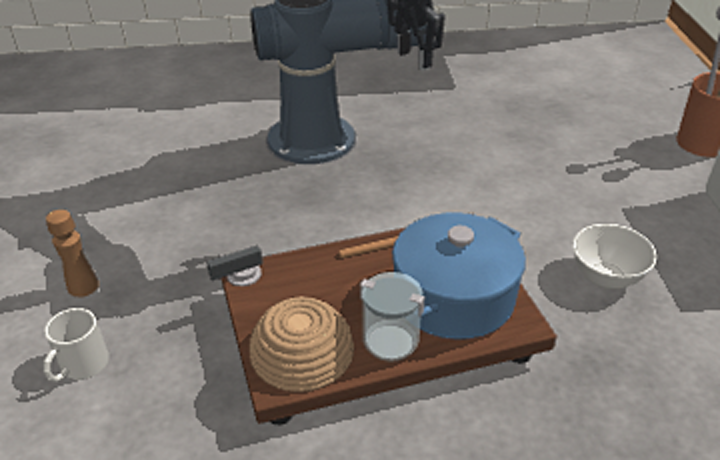

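Everything stands where it was: mill about (175,187), mug about (178,232), with only the arm's shadow falling differently. The bar has been turned and the gripper is clear. I'll hand in.

```bash
python3 -c "
from station import workorder
print(workorder.sign_off())"
```

```text
the job is handed in; nothing more can be done
None
```

I gripped the knob bar on its axis and turned it 2.85 rad clockwise, from about 0.94 to about 3.80. That is roughly 1 rad past the pad touching the counter (2.75) and 1 rad short of the spring bottoming (4.75). I then released the knob, retracted and handed in at about 14 s.

- **First grasp missed:** the real fingertips sit about 35 mm above the reported TCP, so the jaws shut over the bar. I went lower. The next grip pressed on the hub with about 5 N, so I regripped 4 mm higher.
- **Knob angle:** the wrist camera put it at 3.76–3.80, depending on which estimate of the board's yaw is used. I did not see the pad's contact or the board's steadiness directly; both are inferred from this angle.
- **Board:** the oven and banneton on it shifted less than 0.1 pixel. However, the wrist views put the board's corner 3 mm and the hub 4.6 mm from the first look, and one whole-board comparison showed 0.4 pixel. I put this down to calibration, pixel picking and the arm's shadow.
- **Surroundings:** the mug (side view) and the bowl matched the first pictures. The mill, and the mug in the scene view, compared poorly, but I saw both in the same place and put the difference down to the arm's shadow.
- **Forces:** all the wrist forces I read stayed around 5 N or less.

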